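Damp the reference bar, then the kempli gong

ROBOT

A 6-joint arm with a two-finger parallel gripper is mounted at the origin on the work surface. World frame = base frame: x ahead of the robot, y to its left, z up, the work surface at z = 0. Lengths are in m, angles in rad, forces in N, time in s.
With the tool pointing down it reaches from about 0.4 to 0.825 m from the base axis. Payload 7 kg.
Tool frame: the origin (TCP) lies between the finger pads, 19 mm behind the fingertips; this is the grasp point; z points along the fingers, y is the line along which they close (so a half turn about z gives the same grasp; the last joint's range is limited). The gripper opens to 88 mm and grips with 3 to 60 N. Pads are 19 mm wide; open, the fingers measure 130 mm over their backs; the gripper's body (78 mm by 193 mm) begins 47 mm behind the grasp point.
Start: joints at [-0.855, 0.359, 0.012, 0, -1.224, -0.288], TCP at [0.28, -0.614, 0.245] pointing down, gripper open.
Joint ranges: [-3.07, 3.07], [-1.43, 2.12], [-1.02, 1.25], [-3.03, 1.67], [-3.05, -0], [-3.03, 3.03]. Speed limits (rad/s): [2.39, 2.39, 3.01, 3.14, 3.14, 3.14].

INTERFACE

Orientations are given as a rotation vector (axis times angle).
In Python, from station import manip gives the robot as it stands.
- The arm moves only by the tool send_rows, never from a script. Its argument "rows" is one flat list of numbers, 7 for each row, row after row: the shift along the world's x, y, z in cm, then the turn, a rotation vector about the world's x, y, z in degrees, then the opening, from 0 (shut) to 1 (fully open). In form: [tx, ty, tz, rx, ry, rz, grip, tx, ty, tz, rx, ry, rz, grip, ...]. A call has 1 to 20 rows; each row is the pose to reach, as a shift and turn from the pose commanded when the call began; what a row does not reach only later rows make up. A row lasts 1/12 s, in which the tool goes at most 41.7 mm and 7.16 degrees, less where a joint would pass 70% of its speed; a pose out of reach is approached as far as the arm can. A call with a gripper value outside its range is refused whole. The fingers move at their own pace and stop on an object; "squeeze" is the grip in N (left out, the last holds). Time passes only in rows, so rows that repeat a pose let the fingers close. It gives the time, the measured TCP pose, the force, the opening and the grip force at its end, in the units of the state.
- manip.observe(): the state, without advancing time (a new reading comes with each control period).
- manip.capture(name): name is "scene" or "side" or "wrist"; returns a dict with "pixels" (420x560x3 uint8, blue, green, red), "range_z" (420x560 float32, m along the optical axis (not along the pixel's ray), 0 where there is no reading), "mtx" (3x3 intrinsics, pixels), "world_from_camera" (4x4, takes a point from camera to world coordinates). Camera axes: x right, y up, looking along -z (the intrinsics and any distortion apply to the point x, -y, -z); pixel columns grow to the right and rows downward; lengths in m; the calibration is good to about 2 mm. A picture is of the moment at which its call begins.
- manip.close_job(): hands the job in; it is judged then, once.
The state is a dict: "time_s": time; "joint_positions": joint angles; "dq": joint speeds; "joint_torque": joint torques, N m; "ee_pos": TCP position; "tcp_rot": TCP orientation; "force": force on the tool from outside, world axes, zero at the start; "wrist_torque": the same for the moment, N m; "grip_width": finger opening in m; "finger_force": force on a finger pad.
Only numpy, scipy, OpenCV 4.12 (cv2) and the standard library are available. Lean on these libraries where they do the work, as an engineer would, in place of code of your own. Each camera call takes 0.05 s, during which the arm holds its last target. There are 200 camera calls.

TASK

The reference bar and the gong are still ringing: quieten them with light touches of the fingertips from above. First touch the longest of the three brass bars near its middle and rest there for a good second, then come off it and do the same on the crown of the raised central boss of the big gong on the turntable, and finally withdraw well clear, more than a hand's breadth from both. Press lightly, do not lift or shift the bar or turn the turntable, touch the gong nowhere but on its boss, and leave the other bars, the small gong, the wedge, the mallet and the strikers untouched.

Things in the scene. Friction and masses are not known exactly. Their poses are not given: they have to be found in the camera images.
- bar_long: The longest of three plain brass reference bars, the one to touch: 200 mm long, 30 mm wide, 8 mm thick, loose on two sprung rubber pads of a wooden stand. Origin: centre of underside, 42 mm above the table; x along it, z up. Pads give way at 1 to 2 N, then 1.25 mm per N up to 10 mm, and spring back. The bars lie on the robot's right, roughly along world x, 105 mm apart, in any order.
- stand_long: The long bar's dark wooden stand, fixed to the table, 160 x 40 mm and 30 mm high. Origin: centre of its underside on the table; x along the bar. At rest the bar's origin is 42 mm above it
- boss_top (a point): The topmost point of the big gong's central boss, about 188 mm above the table, over the turntable's axis. The boss is a knob 72 mm wide at its foot, rounded to a flat top 24 mm wide, standing 29 mm proud of the gong's face; z up
- gong: The big kempli gong, a brass kettle 270 mm wide and 125 mm high to the boss top, boss upwards, on a black springy ring on the turntable. Origin: centre of its underside, 63 mm above the table. Pressed down it gives about 1.25 mm per N, up to 12 mm, and comes back when released
- rim_mark (a point): A short dark inlay on the teak turntable's top near its rim, 172 mm from its axis and 45 mm above the table. The turntable (380 mm across) turns easily; the mark shows how far
- bar_middle: The middle-length brass bar, a bystander: 160 mm long, 30 mm wide, 8 mm thick, loose on two sprung rubber pads of a wooden stand. Origin: centre of underside, 42 mm above the table; x along it, z up. 
- bar_short: The shortest brass bar, a bystander: 120 mm long, 30 mm wide, 8 mm thick, loose on two sprung rubber pads of a wooden stand. Origin: centre of underside, 42 mm above the table; x along it, z up. 
- small_gong: A small kettle gong of the same shape, 167 mm wide and 78 mm high, standing on the table beyond the others, a bystander. Origin: centre of its underside
- wedge: A small pale jackfruit-wood wedge, 55 x 22 mm and 19 mm high, lying on the turntable beside the gong on the left, a bystander. Origin: centre of its underside
- mallet: A mallet with a bone handle, 280 mm long, head 52 mm thick at its +x end, lying on the table at the left, a bystander. Origin under its middle at table height, x along the handle
- striker_far: wooden striker 220 mm long with a rubber tip 24 mm across at its +x end, lying on the table beyond the bars, across, a bystander. Origin under its middle at table height, x along the stick
- striker_side: wooden striker 220 mm long with a rubber tip 24 mm across at its +x end, lying on the table to the right of the bars, a bystander. Origin under its middle at table height, x along the stick
Mind the look-alikes: they are no part of the job. Leave any purple look-alike of the stand_long alone.

How it is judged:
On the way, in this order (a step that is already met when the one before it is completed fails the run):
1. the fingertips rest on the long bar near its middle (TCP within 30 mm of the middle along the bar) for 0.7 s (contact force between the fingers and bar_long above 0.4 N and x of the grasp point in the frame of bar_long between -0.03 and 0.03 m and z of the grasp point in the frame of bar_long above 0.01 m and contact force between the fingers and gong below 0.1 N), for 0.7 s.
2. off the bar, the fingertips rest on the gong's boss (TCP within 25 mm of its axis) for 0.7 s (contact force between the fingers and gong above 0.4 N and horizontal distance between the grasp point and boss_top below 0.025 m and contact force between the fingers and bar_long below 0.1 N), for 0.7 s.
At the end, for the whole second after the job is handed in: The long bar lies at rest and level on its pads, within 12 mm along and 10 mm across of the middle of its stand; the gong has risen back within 3 mm; the turntable's mark is within 12 mm and every bystander within 10 mm of where it began; the TCP is over 90 mm from the boss top and the bar's middle (x of bar_long in the frame of stand_long between -0.012 and 0.012 m and y of bar_long in the frame of stand_long between -0.01 and 0.01 m and z of bar_long in the frame of stand_long between 0.038 and 0.047 m and angle between bar_long's own z axis and vertical below 0.06 rad and linear speed of bar_long below 0.02 m/s and distance of boss_top from where it was at the start of the episode below 0.003 m and distance of rim_mark from where it was at the start of the episode below 0.012 m and distance between the grasp point and boss_top above 0.09 m and distance between the grasp point and bar_long above 0.09 m and distance of each of bar_middle, bar_short, small_gong, wedge, mallet, striker_far, striker_side from where it was at the start of the episode below 0.01 m); the robot touches nothing.
It fails at once if the long bar or the gong is pressed with more than 20 N (contact force between any of the arm, the fingers and bar_long above 20 N or contact force between any of the arm, the fingers and gong above 20 N).
It fails at once if the long bar is lifted or pushed out of place on its stand (z of bar_long in the frame of stand_long above 0.05 m or x of bar_long in the frame of stand_long above 0.015 m or x of bar_long in the frame of stand_long below -0.015 m or y of bar_long in the frame of stand_long above 0.013 m or y of bar_long in the frame of stand_long below -0.013 m).
It fails at once if the gong is touched away from its boss (contact force between any of the fingers, the arm and gong above 0.5 N and horizontal distance between the grasp point and boss_top above 0.06 m).
It fails at once if the turntable is turned (its rim mark shifts over 12 mm) (distance of rim_mark from where it was at the start of the episode above 0.012 m).
It fails at once if another bar, the small gong, the wedge, the mallet or a striker is touched or shifted over 10 mm (contact force between any of the fingers, the arm and bar_middle above 0.5 N or distance of any of bar_middle, bar_short, small_gong, wedge, mallet, striker_far, striker_side from where it was at the start of the episode above 0.01 m or contact force between any of the fingers, the arm and bar_short above 0.5 N or contact force between any of the fingers, the arm and small_gong above 0.5 N or contact force between any of the fingers, the arm and wedge above 0.5 N or contact force between any of the fingers, the arm and mallet above 0.5 N or contact force between any of the fingers, the arm and striker_far above 0.5 N or contact force between any of the fingers, the arm and striker_side above 0.5 N).
It also fails if it takes over 48 s, if anything falls off the work surface, if the arm or the gripper's body presses on something with over 40 N, if the wrist force passes 120 N, or if a joint passes its speed limit or range.

## Working session

There is one attempt and no reset: what is moved stays moved. The work goes in short steps, Python scripts to look and compute and a tool call to move; the robot and the scene stay as the last step left them, time stands still between calls to the robot, and variables do not carry over. Pictures are saved under pics/ and viewed, at most 10 in all, crops included, and the job is handed in when it is done.

Besides the shell and the picture viewer there is one more tool, called after "Call:" as name(argument=value, ...) on one line, values as JSON. send_rows: Moves the arm, as the interface text tells. Its arguments: {"type":"object","properties":{"rows":{"type":"array"},"squeeze":{"type":"number"}},"required":["rows"]}

```bash
mkdir -p pics; cat > h.py <<'E'
from station import manip
import numpy as np, cv2
def pts(c):
    K=c["mtx"];T=c["world_from_camera"];z=c["range_z"]
    v,u=np.indices(z.shape)
    P=np.stack([(u-K[0,2])/K[0,0]*z,-(v-K[1,2])/K[1,1]*z,-z,np.ones_like(z)],-1)
    W=(P@T.T)[...,:3]; W[z==0]=np.nan
    return W
E
python3 - <<'E'
from h import *
s=manip.observe();print(s)
for n in("scene","side"):
    c=manip.capture(n);cv2.imwrite(f"pics/{n}0.png",c["pixels"]);np.savez(f"{n}0.npz",**c)
    print(n,c["world_from_camera"].round(3).tolist(),[k for k in c])
E
```

```text
{'time_s': 0.0, 'joint_positions': array([-8.54920286e-01,  3.59407862e-01,  1.10877132e-02, -3.53787715e-04,
       -1.22409768e+00, -2.88079907e-01]), 'dq': array([ 9.99087575e-04,  1.55421172e-04,  4.64807465e-04, -4.97518763e-06,
       -5.55767538e-04, -2.81396039e-04]), 'joint_torque': array([ 1.07157219e-03, -5.82715917e+01,  2.93065041e+01,  6.99700803e+00,
        7.05625236e-03, -1.87296123e-04]), 'ee_pos': array([ 0.2798209 , -0.61377972,  0.244421  ]), 'tcp_rot': array([ 6.66579345e-01, -3.06956031e+00, -2.48385198e-03]), 'force': array([ 0.34912373,  0.88305268, -0.02664757]), 'wrist_torque': array([0.07967475, 0.04956925, 0.02236778]), 'finger_force': 0.0, 'grip_width': 0.08766506592919407}
scene [[-0.586, -0.532, 0.611, 1.437], [0.81, -0.369, 0.456, 0.666], [-0.017, 0.762, 0.647, 1.093], [0.0, 0.0, 0.0, 1.0]] ['pixels', 'range_z', 'mtx', 'world_from_camera']
side [[0.8, 0.369, -0.474, -0.129], [-0.601, 0.492, -0.63, -0.871], [0.0, 0.788, 0.615, 0.97], [0.0, 0.0, 0.0, 1.0]] ['pixels', 'range_z', 'mtx', 'world_from_camera']
```

View pics/scene0.png

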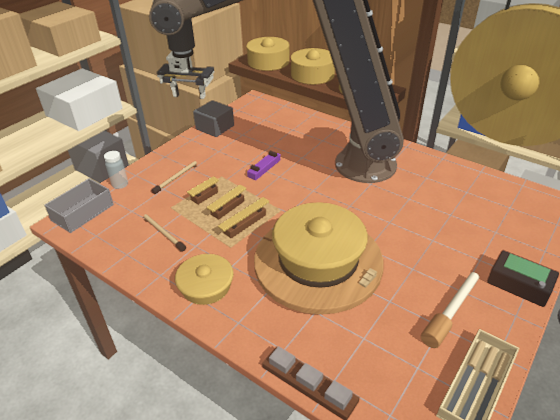

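View pics/side0.png

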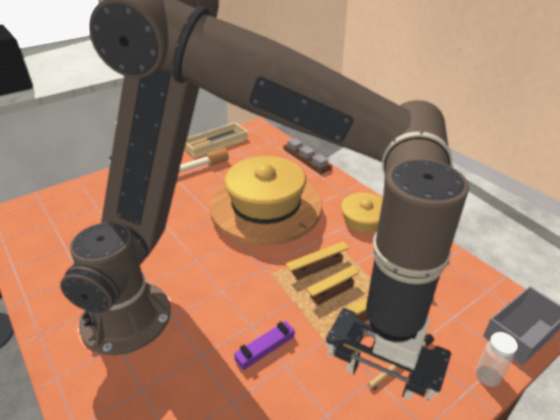

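The scene view shows the three bars at (203,190), (227,202) and (243,217); the longest is the one next to the gong. The boss is at about (320,227), and the purple decoy stand is at (264,165). Next I'll measure the bar tops and the boss in both views.

```bash
python3 - <<'E'
from h import *
for n in("scene","side"):
    c=dict(np.load(f"{n}0.npz"));W=pts(c);hsv=cv2.cvtColor(c["pixels"],cv2.COLOR_BGR2HSV)
    br=(hsv[...,0]>17)&(hsv[...,0]<33)&(hsv[...,1]>120)
    m=(br&(abs(W[...,2]-.05)<.006)&(W[...,1]<0)).astype(np.uint8)
    k,l,st,ce=cv2.connectedComponentsWithStats(m)
    for i in range(1,k):
        if st[i,4]<60: continue
        p=W[l==i]; r=cv2.minAreaRect(p[:,:2].astype(np.float32)*1000)
        print(n,"bar",ce[i].round(),st[i,4],p[:,2].mean().round(4),np.round(r[0],1),np.round(r[1],1),round(r[2],1))
    # gong: rim circle via face, boss top
    g=br&(W[...,2]>.1)&(W[...,2]<.2)&(np.abs(W[...,0]-.5)<.4)&(abs(W[...,1])<.3)
    for lo in(.183,.165):
        t=W[g&(W[...,2]>lo)]
        if len(t): print(n,"boss",lo,len(t),t.max(0).round(4),t.min(0).round(4),t.mean(0).round(4),np.round(cv2.minEnclosingCircle(t[:,:2].astype(np.float32)*1000),1) if 0 else cv2.minEnclosingCircle(t[:,:2].astype(np.float32)*1000))
    t=W[g]; print(cv2.minEnclosingCircle(t[:,:2].astype(np.float32)*1000))
E
```

```text
scene bar [313.  72.] 96 0.0498 [-480.9 -565. ] [ 89.5 207.6] 29.5
scene bar [202. 186.] 200 0.0506 [ 498.3 -371.7] [ 36.2 121.1] 81.1
scene bar [226. 198.] 281 0.0507 [ 501.4 -262.9] [ 33.4 160.9] 85.3
scene bar [243. 214.] 397 0.0506 [ 530.7 -163.9] [ 36.9 202.9] 81.2
scene bar [206. 287.] 379 0.0527 [826.2 -57.3] [ 98.3 163. ] 52.5
scene boss 0.183 167 [0.5865 0.1673 0.1953] [0.5352 0.1152 0.183 ] [0.5626 0.1414 0.1868] ((563.0177612304688, 142.7129364013672), 29.294065475463867)
scene boss 0.165 374 [0.594  0.175  0.1953] [0.5278 0.1096 0.165 ] [0.5686 0.1456 0.1803] ((559.9307861328125, 141.9189910888672), 35.056060791015625)
((560.9063720703125, 141.6448211669922), 134.1160125732422)
side bar [361. 209.] 746 0.0524 [790.3 -75.4] [168.7 128.7] 37.9
side bar [316. 256.] 484 0.0471 [ 526.9 -164.6] [ 35.  198.4] 81.4
side bar [332. 281.] 472 0.0472 [ 496.6 -264.6] [ 33.2 160.3] 85.9
side bar [358. 306.] 159 0.0474 [ 491.7 -374.2] [30.4 62.1] 83.1
side boss 0.183 46 [0.5769 0.1569 0.1881] [0.5366 0.1134 0.1831] [0.5552 0.1376 0.185 ] ((558.12109375, 135.15423583984375), 22.1226806640625)
side boss 0.165 223 [0.589  0.1668 0.1881] [0.5203 0.1049 0.165 ] [0.5503 0.1296 0.1773] ((554.6544189453125, 135.47918701171875), 34.5906982421875)
((555.093994140625, 136.81793212890625), 133.4312744140625)
```

Both views agree. The bar's centre is (0.529, -0.164), its top is at z 0.050, it measures about 200 mm long, and it lies at -8.8°. The boss top is at (0.558, 0.139, 0.188) and the gong measures about 268 mm across. I'll shut the gripper, line its y axis up with the bar and go above it.

Call:
send_rows(rows=[24.9, 45, -4.5, 0, 0, 57, 0, 24.9, 45, -4.5, 0, 0, 57, 0, 24.9, 45, -4.5, 0, 0, 57, 0, 24.9, 45, -4.5, 0, 0, 57, 0, 24.9, 45, -4.5, 0, 0, 57, 0, 24.9, 45, -4.5, 0, 0, 57, 0, 24.9, 45, -4.5, 0, 0, 57, 0, 24.9, 45, -4.5, 0, 0, 57, 0, 24.9, 45, -4.5, 0, 0, 57, 0, 24.9, 45, -4.5, 0, 0, 57, 0, 24.9, 45, -4.5, 0, 0, 57, 0, 24.9, 45, -4.5, 0, 0, 57, 0, 24.9, 45, -4.5, 0, 0, 57, 0, 24.9, 45, -4.5, 0, 0, 57, 0, 24.9, 45, -4.5, 0, 0, 57, 0, 24.9, 45, -4.5, 0, 0, 57, 0, 24.9, 45, -4.5, 0, 0, 57, 0, 24.9, 45, -4.5, 0, 0, 57, 0], squeeze=5)

```text
time_s: 1.6
ee_pos: [0.5285, -0.1651, 0.2004]
tcp_rot: [-2.049, 2.381, -0.0]
force: [0.0, 0.1, -0.4]
grip_width: 0.0006
finger_force: 0.0
```

```bash
python3 - <<'E'
from h import *
s=manip.observe();print(s["joint_positions"].round(3),s["ee_pos"].round(4),s["tcp_rot"].round(3),s["force"].round(2),s["grip_width"])
c=manip.capture("wrist");cv2.imwrite("pics/w1.png",c["pixels"]);W=pts(c)
hsv=cv2.cvtColor(c["pixels"],cv2.COLOR_BGR2HSV)
m=((hsv[...,0]>17)&(hsv[...,0]<33)&(hsv[...,1]>120)&(abs(W[...,2]-.05)<.006)).astype(np.uint8)
k,l,st,ce=cv2.connectedComponentsWithStats(m)
for i in range(1,k):
    if st[i,4]<300: continue
    p=W[l==i]; r=cv2.minAreaRect(p[:,:2].astype(np.float32)*1000); print(ce[i].round(),st[i],p[:,2].mean().round(4),r)
E
```

```text
[ 0.051  0.195 -0.323 -0.    -1.053 -0.201] [ 0.5285 -0.1651  0.2004] [-2.049  2.381 -0.   ] [ 0.04  0.08 -0.41] 0.000558449179381785
[302.  69.] [ 192   39  219   60 9372] 0.0501 ((500.0514221191406, -263.0981140136719), (30.455217361450195, 160.269287109375), 85.7592544555664)
[282. 203.] [ 159  185  246   37 8800] 0.0501 ((529.749267578125, -163.39260864257812), (30.51782989501953, 199.34681701660156), 81.41329956054688)
[ 39. 274.] [   0  245   83   59 1821] 0.0523 ((747.7550048828125, -130.13882446289062), (23.285879135131836, 83.17373657226562), 40.270484924316406)
[ 77. 354.] [ 61 338  30  35 584] 0.0537 ((740.0527954101562, -49.53391647338867), (43.62396240234375, 18.000843048095703), 59.07892990112305)
```

View pics/w1.png

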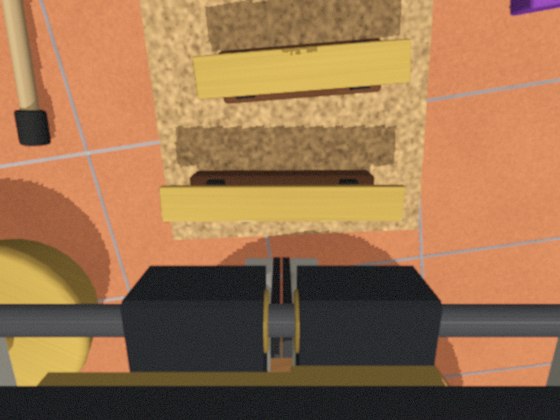

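The wrist view confirms it: the long bar is centred at (282,203), which is (0.5297, -0.1634), with its top at z 0.050. I'll descend to just above it.

Call:
send_rows(rows=[0.1, 0.2, -3.5, 0, 0, 0, 0, 0.1, 0.2, -7, 0, 0, 0, 0, 0.1, 0.2, -10, 0, 0, 0, 0, 0.1, 0.2, -11.5, 0, 0, 0, 0, 0.1, 0.2, -12.3, 0, 0, 0, 0, 0.1, 0.2, -12.6, 0, 0, 0, 0, 0.1, 0.2, -12.6, 0, 0, 0, 0, 0.1, 0.2, -12.6, 0, 0, 0, 0])

```text
time_s: 2.32
ee_pos: [0.5308, -0.1624, 0.0755]
tcp_rot: [-2.05, 2.379, -0.002]
force: [-0.2, -0.1, 1.3]
grip_width: 0.0008
finger_force: 0.0
```

Call:
send_rows(rows=[0, 0, -0.1, 0, 0, 0, 0, 0, 0, -0.2, 0, 0, 0, 0, 0, 0, -0.3, 0, 0, 0, 0, 0, 0, -0.4, 0, 0, 0, 0, 0, 0, -0.5, 0, 0, 0, 0, 0, 0, -0.5, 0, 0, 0, 0, 0, 0, -0.5, 0, 0, 0, 0])

```text
time_s: 2.9
ee_pos: [0.5299, -0.1621, 0.0693]
tcp_rot: [2.051, -2.38, -0.0]
force: [0.8, -0.3, 0.8]
grip_width: 0.0003
finger_force: 0.0
```

Call:
send_rows(rows=[0, 0, -0.1, 0, 0, 0, 0, 0, 0, -0.2, 0, 0, 0, 0, 0, 0, -0.3, 0, 0, 0, 0, 0, 0, -0.3, 0, 0, 0, 0, 0, 0, -0.3, 0, 0, 0, 0, 0, 0, -0.3, 0, 0, 0, 0])

```text
time_s: 3.4
ee_pos: [0.5301, -0.1622, 0.0665]
tcp_rot: [-2.051, 2.38, -0.0]
force: [-1.6, 0.6, 4.5]
grip_width: 0.0004
finger_force: 2.1
```

Call:
send_rows(rows=[0, 0, 0, 0, 0, 0, 0, 0, 0, 0, 0, 0, 0, 0, 0, 0, 0, 0, 0, 0, 0])

```text
time_s: 3.65
ee_pos: [0.5301, -0.1622, 0.0664]
tcp_rot: [-2.051, 2.38, -0.0]
force: [-1.3, 0.1, 4.1]
grip_width: 0.0005
finger_force: 2.1
```

Call:
send_rows(rows=[0, 0, 0, 0, 0, 0, 0, 0, 0, 0, 0, 0, 0, 0, 0, 0, 0, 0, 0, 0, 0])

```text
time_s: 3.9
ee_pos: [0.5301, -0.1622, 0.0664]
tcp_rot: [-2.051, 2.38, -0.0]
force: [-0.6, 1.1, 4.4]
grip_width: 0.0008
finger_force: 2.2
```

The contact is steady at about 4 N. I'll rest for another 1.3 s, then lift straight up.

Call:
send_rows(rows=[0, 0, 0, 0, 0, 0, 0, 0, 0, 0, 0, 0, 0, 0, 0, 0, 0, 0, 0, 0, 0, 0, 0, 0, 0, 0, 0, 0, 0, 0, 0, 0, 0, 0, 0, 0, 0, 0, 0, 0, 0, 0, 0, 0, 0, 0, 0, 0, 0, 0, 0, 0, 0, 0, 0, 0, 0, 0, 0, 0, 0, 0, 0, 0, 0, 0, 0, 0, 0, 0, 0, 0, 0, 0, 0, 0, 0, 0, 0, 0, 0, 0, 0, 0, 0, 0, 0, 0, 0, 0, 0, 0, 0, 0, 0, 0, 0, 0, 0, 0, 0, 0, 0, 0, 0, 0, 0, 0, 0, 0, 0, 0])

```text
time_s: 5.23
ee_pos: [0.5301, -0.1622, 0.0664]
tcp_rot: [-2.051, 2.38, -0.0]
force: [-0.3, -1.1, 4.0]
grip_width: 0.0012
finger_force: 2.2
```

Call:
send_rows(rows=[0, 0, 0.2, 0, 0, 0, 0, 0, 0, 0.4, 0, 0, 0, 0, 0, 0, 0.7, 0, 0, 0, 0, 0, 0, 1.2, 0, 0, 0, 0, 0, 0, 3, 0, 0, 0, 0, 0, 0, 6, 0, 0, 0, 0, 0, 0, 10, 0, 0, 0, 0, 0, 0, 14, 0, 0, 0, 0, 0, 0, 18, 0, 0, 0, 0, 0, 0, 21, 0, 0, 0, 0, 0, 0, 21, 0, 0, 0, 0])

```text
time_s: 6.15
ee_pos: [0.5325, -0.1629, 0.2842]
tcp_rot: [-2.047, 2.373, -0.013]
force: [0.3, -0.2, 1.9]
grip_width: 0.0006
finger_force: 0.0
```

```bash
python3 - <<'E'
from h import *
s=manip.observe();print(s["time_s"],s["ee_pos"].round(4),s["force"].round(2))
c=manip.capture("wrist");W=pts(c)
for n in("wrist","scene"):
    c=manip.capture(n);W=pts(c)
    hsv=cv2.cvtColor(c["pixels"],cv2.COLOR_BGR2HSV)
    br=(hsv[...,0]>17)&(hsv[...,0]<33)&(hsv[...,1]>120)
    m=(br&(abs(W[...,2]-.05)<.006)&(W[...,1]<-.05)&(W[...,0]>0)).astype(np.uint8)
    k,l,st,ce=cv2.connectedComponentsWithStats(m)
    for i in range(1,k):
        if st[i,4]<150: continue
        p=W[l==i]; r=cv2.minAreaRect(p[:,:2].astype(np.float32)*1000); print(n,p[:,2].mean().round(4),np.round(r[0],1),np.round(r[1],1),round(r[2],1))
    t=W[br&(W[...,2]>.15)&(W[...,2]<.2)&(W[...,1]>-.05)&(W[...,0]>.3)]
    if len(t):print(n,"gong",len(t),cv2.minEnclosingCircle(t[:,:2].astype(np.float32)*1000))
cv2.imwrite("pics/s2.png",c["pixels"])
E
```

```text
6.15 [ 0.5325 -0.1629  0.2842] [ 0.3  -0.23  1.87]
wrist 0.0502 [ 500.4 -263.2] [ 30.3 160. ] 85.8
wrist 0.0501 [ 529.8 -163.4] [ 30.7 199.3] 81.6
wrist 0.0533 [ 768.6 -122.9] [ 62.1 149.4] 44.4
scene 0.0505 [ 498.5 -375.6] [ 37.  121.4] 84.0
scene 0.0508 [ 500.8 -263.5] [ 32.8 163.8] 86.2
scene 0.0506 [ 529.8 -163.3] [ 38.2 203.2] 81.8
scene gong 4412 ((561.5347290039062, 140.9022674560547), 131.3372802734375)
```

The bar is exactly where it was. Next I'll move over to the boss at (0.559, 0.140) at height.

Call:
send_rows(rows=[2.9, 30.2, 0, 0, 0, 0, 0, 2.9, 30.2, 0, 0, 0, 0, 0, 2.9, 30.2, 0, 0, 0, 0, 0, 2.9, 30.2, 0, 0, 0, 0, 0, 2.9, 30.2, 0, 0, 0, 0, 0, 2.9, 30.2, 0, 0, 0, 0, 0, 2.9, 30.2, 0, 0, 0, 0, 0, 2.9, 30.2, 0, 0, 0, 0, 0, 2.9, 30.2, 0, 0, 0, 0, 0, 2.9, 30.2, 0, 0, 0, 0, 0, 2.9, 30.2, 0, 0, 0, 0, 0, 2.9, 30.2, 0, 0, 0, 0, 0])

```text
time_s: 7.3
ee_pos: [0.5587, 0.1386, 0.2759]
tcp_rot: [2.049, -2.38, -0.0]
force: [-0.6, 0.6, -0.8]
grip_width: 0.0004
finger_force: 0.0
```

```bash
python3 - <<'E'
from h import *
s=manip.observe();print(s["time_s"],s["ee_pos"].round(4),s["force"].round(2))
for n in("scene","wrist","side"):
    c=manip.capture(n);W=pts(c)
    cv2.imwrite(f"pics/{n}3.png",c["pixels"])
    if n=="scene":cv2.imwrite("pics/crop3.png",cv2.resize(c["pixels"][120:320,220:420],None,fx=3,fy=3))
    hsv=cv2.cvtColor(c["pixels"],cv2.COLOR_BGR2HSV)
    br=(hsv[...,0]>17)&(hsv[...,0]<33)&(hsv[...,1]>120)
    for lo,hi in((.182,.195),(.148,.166)):
        t=W[br&(W[...,2]>lo)&(W[...,2]<hi)&(W[...,1]>-.05)&(W[...,0]>.3)]
        if len(t):print(n,lo,len(t),t.mean(0).round(4),t[:,:2].min(0).round(3),t[:,:2].max(0).round(3),cv2.minEnclosingCircle(t[:,:2].astype(np.float32)*1000))
E
```

```text
7.3 [0.5587 0.1386 0.2759] [-0.62  0.59 -0.79]
scene 0.182 178 [0.562  0.1415 0.1866] [0.533 0.115] [0.589 0.164] ((560.8645629882812, 139.26551818847656), 28.329431533813477)
scene 0.148 4202 [0.5729 0.1496 0.1556] [0.428 0.014] [0.691 0.271] ((560.126708984375, 142.8453369140625), 132.30596923828125)
wrist 0.182 3928 [0.5584 0.1392 0.186 ] [0.533 0.116] [0.584 0.166] ((558.608154296875, 141.46224975585938), 25.72391128540039)
wrist 0.148 62364 [0.552  0.0971 0.155 ] [0.429 0.012] [0.688 0.267] ((558.7932739257812, 141.00807189941406), 130.0630645751953)
side 0.182 60 [0.5555 0.1368 0.1843] [0.537 0.116] [0.576 0.159] ((557.8152465820312, 136.3337860107422), 22.802051544189453)
side 0.148 2180 [0.5467 0.1256 0.1526] [0.428 0.007] [0.678 0.262] ((552.6543579101562, 134.6129150390625), 128.27304077148438)
```

View pics/crop3.png

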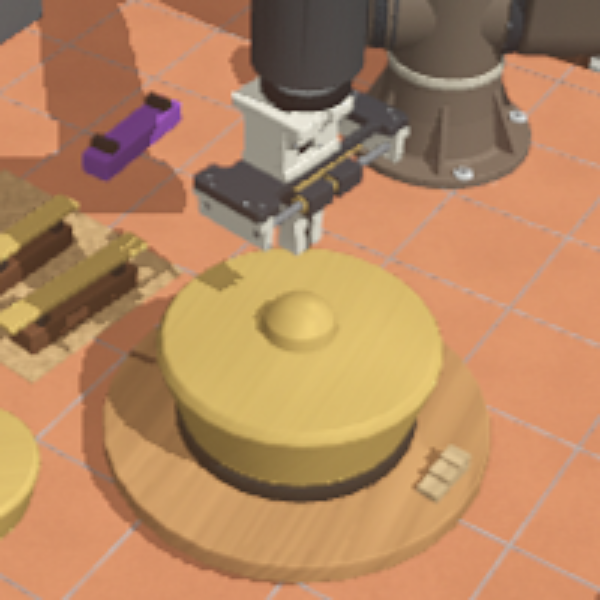

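View pics/wrist3.png

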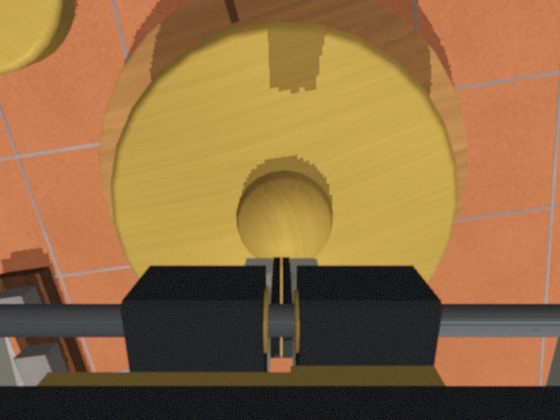

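The wrist view has the boss centred at (284,215), which is about (0.5585, 0.140), directly below the TCP. I'll descend to just above it and then press slowly.

Call:
send_rows(rows=[0, 0, -2, 0, 0, 0, 0, 0, 0, -4, 0, 0, 0, 0, 0, 0, -5.3, 0, 0, 0, 0, 0, 0, -6, 0, 0, 0, 0, 0, 0, -6.2, 0, 0, 0, 0, 0, 0, -6.2, 0, 0, 0, 0, 0, 0, -6.2, 0, 0, 0, 0])

```text
time_s: 8.03
ee_pos: [0.5595, 0.1398, 0.2153]
tcp_rot: [-2.05, 2.379, -0.001]
force: [0.6, -0.9, 0.3]
grip_width: 0.0004
finger_force: 0.0
```

Call:
send_rows(rows=[0, 0, -0.1, 0, 0, 0, 0, 0, 0, -0.2, 0, 0, 0, 0, 0, 0, -0.3, 0, 0, 0, 0, 0, 0, -0.4, 0, 0, 0, 0, 0, 0, -0.5, 0, 0, 0, 0, 0, 0, -0.6, 0, 0, 0, 0, 0, 0, -0.7, 0, 0, 0, 0, 0, 0, -0.7, 0, 0, 0, 0, 0, 0, -0.7, 0, 0, 0, 0])

```text
time_s: 8.78
ee_pos: [0.559, 0.1399, 0.2073]
tcp_rot: [2.051, -2.38, 0.0]
force: [-0.9, 0.0, 0.9]
grip_width: 0.0004
finger_force: 0.0
```

Call:
send_rows(rows=[0, 0, -0.1, 0, 0, 0, 0, 0, 0, -0.2, 0, 0, 0, 0, 0, 0, -0.3, 0, 0, 0, 0, 0, 0, -0.3, 0, 0, 0, 0, 0, 0, -0.3, 0, 0, 0, 0])

```text
time_s: 9.2
ee_pos: [0.5591, 0.1399, 0.2045]
tcp_rot: [-2.051, 2.38, -0.0]
force: [-0.3, 0.4, 2.3]
grip_width: 0.0006
finger_force: 1.3
```

Call:
send_rows(rows=[0, 0, -0.1, 0, 0, 0, 0, 0, 0, -0.1, 0, 0, 0, 0, 0, 0, -0.1, 0, 0, 0, 0, 0, 0, -0.1, 0, 0, 0, 0, 0, 0, -0.1, 0, 0, 0, 0, 0, 0, -0.1, 0, 0, 0, 0, 0, 0, -0.1, 0, 0, 0, 0, 0, 0, -0.1, 0, 0, 0, 0, 0, 0, -0.1, 0, 0, 0, 0, 0, 0, -0.1, 0, 0, 0, 0, 0, 0, -0.1, 0, 0, 0, 0, 0, 0, -0.1, 0, 0, 0, 0, 0, 0, -0.1, 0, 0, 0, 0, 0, 0, -0.1, 0, 0, 0, 0, 0, 0, -0.1, 0, 0, 0, 0, 0, 0, -0.1, 0, 0, 0, 0, 0, 0, -0.1, 0, 0, 0, 0])

```text
time_s: 10.62
ee_pos: [0.5591, 0.1399, 0.2034]
tcp_rot: [-2.051, 2.38, -0.0]
force: [1.5, 0.2, 4.0]
grip_width: 0.0002
finger_force: 1.7
```

Call:
send_rows(rows=[0, 0, 0.2, 0, 0, 0, 0, 0, 0, 0.5, 0, 0, 0, 0, 0, 0, 0.8, 0, 0, 0, 0, 0, 0, 1.5, 0, 0, 0, 0, 0, 0, 4, 0, 0, 0, 0, 0, 0, 8, 0, 0, 0, 0, 0, 0, 12, 0, 0, 0, 0, 0, 0, 16, 0, 0, 0, 0, 0, 0, 16, 0, 0, 0, 0, 0, 0, 16, 0, 0, 0, 0, 0, 0, 16, 0, 0, 0, 0, 0, 0, 16, 0, 0, 0, 0])

```text
time_s: 11.62
ee_pos: [0.5584, 0.1397, 0.3623]
tcp_rot: [2.05, -2.378, -0.001]
force: [-0.5, 0.9, -0.3]
grip_width: 0.0007
finger_force: 0.0
```

```bash
python3 - <<'E'
from h import *
s=manip.observe();print(s["time_s"],s["ee_pos"].round(4),s["force"].round(2),s["dq"].round(3))
a=dict(np.load("scene0.npz"));c=manip.capture("scene");W=pts(c)
hsv=cv2.cvtColor(c["pixels"],cv2.COLOR_BGR2HSV)
br=(hsv[...,0]>17)&(hsv[...,0]<33)&(hsv[...,1]>120)
m=(br&(abs(W[...,2]-.05)<.006)&(W[...,1]<-.05)&(W[...,0]>0)).astype(np.uint8)
k,l,st,ce=cv2.connectedComponentsWithStats(m)
for i in range(1,k):
    if st[i,4]<150: continue
    p=W[l==i]; r=cv2.minAreaRect(p[:,:2].astype(np.float32)*1000); print(p[:,2].mean().round(4),np.round(r[0],1),np.round(r[1],1),round(r[2],1))
t=W[br&(W[...,2]>.182)&(W[...,2]<.2)&(W[...,1]>0)&(W[...,0]>.3)];print(t.mean(0).round(4))
cv2.imwrite("pics/end.png",c["pixels"])
E
```

```text
11.6167 [0.5584 0.1397 0.3623] [-0.47  0.92 -0.25] [ 0.001  0.009 -0.005  0.003  0.003  0.002]
0.0504 [ 498.1 -374.6] [ 33.9 124.6] 82.6
0.0507 [ 499.3 -265.1] [ 39.6 162.1] 84.0
0.0505 [ 529.5 -165.1] [ 35.3 201.8] 81.9
[0.5626 0.1416 0.1865]
```

View pics/end.png

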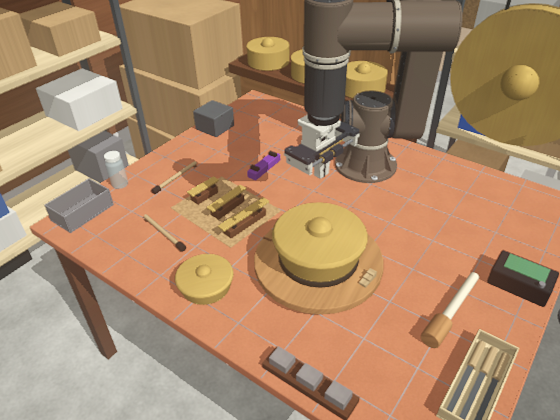

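The end picture shows everything where it began: the boss is at (320,227), the rim mark at (268,239) and the bars have not moved. The tool is about 174 mm above the boss, so I'll hand the job in.

```bash
python3 -c "
from h import *
print(manip.close_job())"
```

```text
the job is handed in; nothing more can be done
None
```

I touched the long bar and then the gong's boss at about 4 N each for over a second, then withdrew about 17 cm above the boss; the last picture showed nothing out of place, and the job is handed in, though no verdict came back.

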